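Load the kiln tray in drying-rack order

TASK

Move the four terracotta test pots from the wooden drying rack to the empty kiln tray, one standing upright in the middle of each bay. Keep their order as counted from the handle end, so that the firing log still fits: the pot in the bay next to the drying rack's handle goes in the bay next to the kiln tray's handle, and so on to the far end. Lift and set down each pot with care, without dropping it or tipping it over, and leave the setter tiles where they are.

Things in the scene. Friction and masses are not known exactly. Their poses are not given: they have to be found in the camera images.
- drying_rack: Wooden rack, full at the start: a pot on a tile in each bay. 306 x 92 mm, fixed. Origin: middle, at table height. Bay floors 30 mm up; bay centres on its x axis at -112.5, -37.5, 37.5, 112.5 mm; bays 69 x 80 mm clear, battens round them 6 wide, 5 high. Paddle handle 36 wide at the -x end, reaching x = -210 mm: bay -112.5 is next to it. Lies lengthwise away from the robot, within 0.6 rad, handle towards the robot.
- kiln_tray: Pale grey tray, empty at the start, dark handle. 306 x 92 mm, fixed. Origin: middle, at table height. Bay floors 30 mm up; bay centres on its x axis at -112.5, -37.5, 37.5, 112.5 mm; bays 69 x 80 mm clear, battens round them 6 wide, 5 high. Paddle handle 36 wide at the -x end, reaching x = -210 mm: bay -112.5 is next to it. Lies lengthwise away from the robot, within 0.6 rad, handle away from the robot.
- tumbler: Tumbler: plain open round cup, outer diameter 44 mm, height 60 mm, wall 4 mm. Loose unglazed terracotta; origin at the centre of its underside, z up. Grip across the outside, 38 mm above its underside. About 110 g.
- bud_vase: Bud vase: round belly of diameter 48 mm low down, then a straight slim neck of diameter 24 mm from 33 to 64 mm above the underside, small lip of diameter 28 mm, height 70 mm. Loose unglazed terracotta; origin at the centre of its underside, z up. Grip the neck, 54 mm above its underside. About 120 g.
- slab_pot: Slab pot: square open box, 42 x 42 mm, height 56 mm, wall 5 mm, sides along its x and y axes (within 0.15 rad of the rack's). Loose unglazed terracotta; origin at the centre of its underside, z up. Grip across two opposite outer sides, 38 mm above its underside. About 130 g.
- lidded_jar: Lidded jar, one solid piece: round straight body of diameter 48 mm up to 46 mm, shallow lid with a small knob of diameter 18 mm, height 66 mm. Loose unglazed terracotta; origin at the centre of its underside, z up. Grip across the body, 34 mm above its underside. About 150 g.
- tile_tumbler: The square pale setter tile on which the tumbler stands at the start, 56 x 56 x 6 mm, centred in a bay of the drying rack. Fixed: it stays and shows which bay that pot came from. Origin at the centre of its underside.
- tile_bud_vase: The square pale setter tile on which the bud vase stands at the start, 56 x 56 x 6 mm, centred in a bay of the drying rack. Fixed: it stays and shows which bay that pot came from. Origin at the centre of its underside.
- tile_slab_pot: The square pale setter tile on which the slab pot stands at the start, 56 x 56 x 6 mm, centred in a bay of the drying rack. Fixed: it stays and shows which bay that pot came from. Origin at the centre of its underside.
- tile_lidded_jar: The square pale setter tile on which the lidded jar stands at the start, 56 x 56 x 6 mm, centred in a bay of the drying rack. Fixed: it stays and shows which bay that pot came from. Origin at the centre of its underside.
Not all that is in view belongs to the job. What is shaped like the slab_pot but purple is not meant.

How it is judged:
By the outcome, as a careful person would: the job done as asked, in the order asked, and still so for the second after the job is handed in, with the robot touching nothing.
It also fails if it takes over 109 s, if anything falls off the work surface, if the arm or the gripper's body presses on something with over 40 N, if the wrist force passes 120 N, or if a joint passes its speed limit or range.

ROBOT

A 6-joint arm with a two-finger parallel gripper is mounted at the origin on the work surface. World frame = base frame: x ahead of the robot, y to its left, z up, the work surface at z = 0. Lengths are in m, angles in rad, forces in N, time in s.
With the tool pointing down it reaches from about 0.25 to 0.725 m from the base axis. Payload 4 kg.
Tool frame: the origin (TCP) lies midway between the tips of the shut fingers; the grasp point (between the pads) lies 19 mm behind it; z points along the fingers, y is the line along which they close (so a half turn about z gives the same grasp; the last joint's range is limited). The gripper opens to 85 mm and grips with 20 to 120 N. Pads are 22 mm wide; open, the fingers measure 114 mm over their backs; the gripper's body (76 mm by 85 mm) begins 54 mm behind the grasp point. The pads swing forward as they close: fully open they stand 13 mm farther back than shut.
Start: joints at [1.233, 0.241, 0.005, 1.335, 0, 1.571], TCP at [0.166, 0.472, 0.231] pointing down, gripper open.
Joint ranges: [-2.72, 2.72], [-1.05, 1.87], [-1.09, 1.28], [-1.99, 2.15], [-1.42, 1.44], [-3.14, 3.14]. Speed limits (rad/s): [2.79, 2.79, 3.14, 3.14, 3.14, 3.14].

INTERFACE

Orientations are given as a unit quaternion [x, y, z, w].
In Python, from workcell import monitor, vision, job gives the robot as it stands.
- The arm moves only by the tool move_arm, never from a script. Its argument "moves" is a list that holds one entry, the list of rows, each a list of 5 numbers: the shift along the world's x, y, z in m, then the turn about the world's z in degrees, then the opening in per cent of the stroke, from 0 (shut) to 100 (fully open). In form: [[[x, y, z, turn, gripper], ...]]. A call has 1 to 5 rows; each row is the pose to reach, as a shift and turn from the pose commanded when the call began; what a row does not reach only later rows make up. A row lasts 1/8 s, in which the tool goes at most 62.5 mm and 10.7 degrees, less where a joint would pass 70% of its speed; a pose out of reach is approached as far as the arm can. A call with a gripper value outside its range is refused whole. The fingers move at their own pace and stop on an object; the grip force is fixed at half the most. Time passes only in rows, so rows that repeat a pose let the fingers close. It gives the time, the measured TCP pose, the force, the opening and the grip force at its end, in the units of the state.
- monitor.get_obs(): the state, without advancing time (a new reading comes with each control period).
- vision.camera(name): name is "side" or "top" or "wrist"; returns a dict with "color" (400x640x3 uint8, red, green, blue), "camera_matrix" (3x3 intrinsics, pixels), "eye" and "attitude" of the camera in the world; the wrist camera has in their place "hand_eye" (4x4, takes a point from camera to tool coordinates, whose origin is the TCP and whose axes are the flange's). Camera axes: x right, y up, looking along -z (the intrinsics and any distortion apply to the point x, -y, -z); pixel columns grow to the right and rows downward; lengths in m; the calibration is good to about 2 mm. A picture is of the moment at which its call begins: read the wrist's pose just before it. There is no depth.
- job.job_done(): hands the job in; it is judged then, once.
The state is a dict: "clock": time; "joint_pos": joint angles; "joint_vel": joint speeds; "tau": joint torques, N m; "eef_pos": TCP position; "tool_rot": TCP orientation; "ft_force": force on the tool from outside, world axes, zero at the start; "ft_torque": the same for the moment, N m; "grip_width": finger opening in m; "grasp_force": force on a finger pad.
Only numpy, scipy, OpenCV 4.12 (cv2) and the standard library are available. Lean on these libraries where they do the work, as an engineer would, in place of code of your own. Each camera call takes 0.05 s, during which the arm holds its last target. There are 200 camera calls.

## Working session

There is one attempt and no reset: what is moved stays moved. The work goes in short steps, Python scripts to look and compute and a tool call to move; the robot and the scene stay as the last step left them, time stands still between calls to the robot, and variables do not carry over. Pictures are saved under pics/ and viewed, at most 18 in all, crops included, and the job is handed in when it is done.

Besides the shell and the picture viewer there is one more tool, called after "Request:" as a command line: name --argument value ..., lists and objects as JSON in quotes. move_arm: Moves the arm, as the interface text tells. Its arguments: {"type":"object","properties":{"moves":{"type":"array","items":{"type":"array","items":{"type":"array","items":{"type":"number"}}}}},"required":["moves"]}

```bash
mkdir -p pics; cat > h.py <<'E'
import numpy as np, cv2
from workcell import monitor, vision, job
from scipy.spatial.transform import Rotation as R
def snap(name,fn=None):
    o=monitor.get_obs(); c=vision.camera(name)
    if fn: cv2.imwrite('pics/'+fn,c['color'][:,:,::-1])
    return o,c
E
python3 - <<'E'
from h import *
for n in('top','side'):
    o,c=snap(n,n+'0.png')
    print({k:(v if k!='color' else v.shape) for k,v in c.items()})
    import pickle; pickle.dump(c,open(n+'0.pkl','wb'))
print(o)
E
```

```text
{'color': (400, 640, 3), 'camera_matrix': array([[472.74438808,   0.        , 316.6539455 ],
       [  0.        , 472.74438808, 204.11080761],
       [  0.        ,   0.        ,   1.        ]]), 'eye': array([ 0.3767314 , -0.01946488,  1.01647942]), 'attitude': array([-0.02937744,  0.03045907,  0.71468396, -0.6981662 ])}
{'color': (400, 640, 3), 'camera_matrix': array([[434.09364284,   0.        , 317.45848484],
       [  0.        , 434.09364284, 199.3869242 ],
       [  0.        ,   0.        ,   1.        ]]), 'eye': array([ 0.20985426, -0.63001884,  0.70589053]), 'attitude': array([ 0.3814301 , -0.0790241 , -0.20865157,  0.89706789])}
{'clock': 0.05, 'joint_pos': array([ 1.23298525e+00,  2.41375670e-01,  3.74345148e-03,  1.33518916e+00,
       -4.19569143e-06,  1.57079363e+00]), 'joint_vel': array([-5.86281493e-05, -1.50423486e-03,  1.66375244e-03,  1.05500215e-03,
       -1.72201733e-03, -2.26942789e-04]), 'tau': array([-6.67027216e-04, -3.73492920e+01,  2.53291780e+01,  1.10331122e-02,
       -5.62455477e-05, -2.97248359e-07]), 'eef_pos': array([0.16550763, 0.47115745, 0.23043891]), 'tool_rot': array([ 1.68102147e-01,  9.85769062e-01, -9.98471128e-04, -1.68142856e-04]), 'ft_force': array([0.13141281, 0.60623693, 0.12722936]), 'ft_torque': array([-0.02296198,  0.05014655, -0.02090988]), 'grasp_force': 0.0, 'grip_width': 0.08548915384627077}
```

View pics/top0.png

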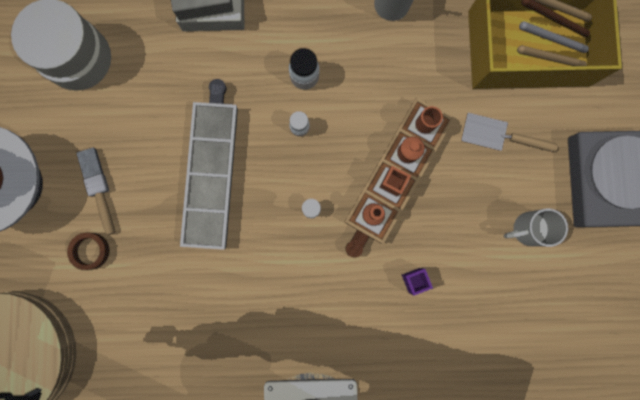

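View pics/side0.png

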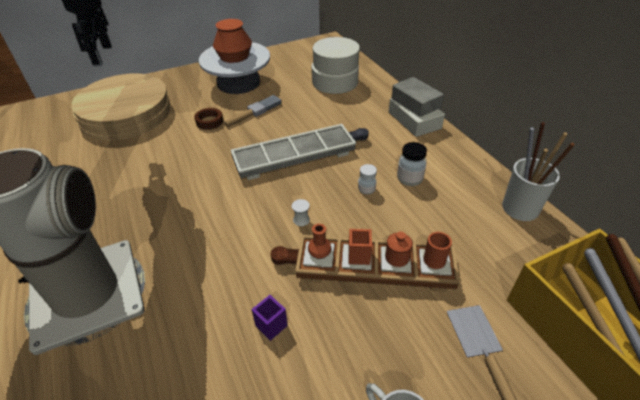

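Top view: the drying rack is at (400,172) with its handle at (357,245). Its bays, counted from the handle, hold the bud vase (375,214), slab pot (396,181), jar (411,150) and tumbler (430,120). The kiln tray is at (209,175) with its dark handle at (217,90), far from the robot. There are two slab-pot candidates. The terracotta one at (396,181) stands on a rack tile and is the one meant. The purple one at (417,281) is the decoy.

```bash
cat >> h.py <<'E'
import pickle
def load(n): return pickle.load(open(n+'0.pkl','rb'))
def ray(c,uv,z):
    K=c['camera_matrix']; uv=np.atleast_2d(np.float64(uv))
    d=np.c_[(uv[:,0]-K[0,2])/K[0,0],-(uv[:,1]-K[1,2])/K[1,1],-np.ones(len(uv))]
    d=R.from_quat(c['attitude']).apply(d); e=c['eye']
    return (e+d*((z-e[2])/d[:,2])[:,None])[:,:2]
def proj(c,p):
    K=c['camera_matrix']; q=R.from_quat(c['attitude']).inv().apply(np.atleast_2d(p)-c['eye'])
    return np.c_[K[0,2]+K[0,0]*q[:,0]/-q[:,2], K[1,2]-K[1,1]*q[:,1]/-q[:,2]]
E
python3 - <<'E'
from h import *
c=load('top'); im=c['color']
hsv=cv2.cvtColor(im,cv2.COLOR_RGB2HSV)
# tray: low saturation in ROI
def biggest(m):
    cs,_=cv2.findContours(m,cv2.RETR_EXTERNAL,cv2.CHAIN_APPROX_NONE); return max(cs,key=cv2.contourArea)
m=np.zeros((400,640),np.uint8); roi=np.s_[95:260,165:250]
m[roi]=(hsv[roi][...,1]<60)*255
m=cv2.morphologyEx(m,cv2.MORPH_OPEN,np.ones((3,3)))
t=biggest(m); P=ray(c,t[:,0],.035).astype(np.float32)
print('tray',cv2.minAreaRect(P),cv2.minAreaRect(t))
# tiles: pale
roi=np.s_[90:250,335:460]
m2=np.zeros_like(m); m2[roi]=((hsv[roi][...,1]<60)&(hsv[roi][...,2]>110))*255
n,l,s,ce=cv2.connectedComponentsWithStats(m2)
print('tilebits',[(s[i],ce[i].round(1)) for i in range(1,n) if s[i][4]>15])
# rack: redder/darker than table
print('samples',[hsv[y,x] for x,y in [(357,245),(350,218),(433,120),(411,150),(330,150),(372,226),(420,105),(402,195)]])
big=lambda a,x0,y0,x1,y1,f:cv2.resize(a[y0:y1,x0:x1,::-1],None,fx=f,fy=f,interpolation=cv2.INTER_CUBIC)
cv2.imwrite('pics/c1.png',big(im,335,90,455,260,3.5))
s=load('side')['color']
cv2.imwrite('pics/c2.png',big(s,240,205,480,345,3.2))
E
```

```text
tray ((0.5365684628486633, 0.20182868838310242), (0.09742029011249542, 0.3255750238895416), 84.75652313232422) ((208.8083953857422, 171.27828979492188), (46.76943588256836, 154.3987274169922), 4.807953834533691)
tilebits [(array([408, 106,  32,  36, 274], dtype=int32), array([420.8, 127.1])), (array([391, 137,  32,  35, 253], dtype=int32), array([404.3, 159.4])), (array([373, 167,  27,  36, 273], dtype=int32), array([384.6, 188. ])), (array([355, 198,  36,  36, 355], dtype=int32), array([371.7, 217.7]))]
samples [array([  9, 137,  84], dtype=uint8), array([ 15, 109, 119], dtype=uint8), array([ 10, 143,  75], dtype=uint8), array([  9, 144, 133], dtype=uint8), array([ 17,  93, 154], dtype=uint8), array([  0,   5, 147], dtype=uint8), array([ 11, 108, 109], dtype=uint8), array([ 12, 127,  92], dtype=uint8)]
```

View pics/c1.png

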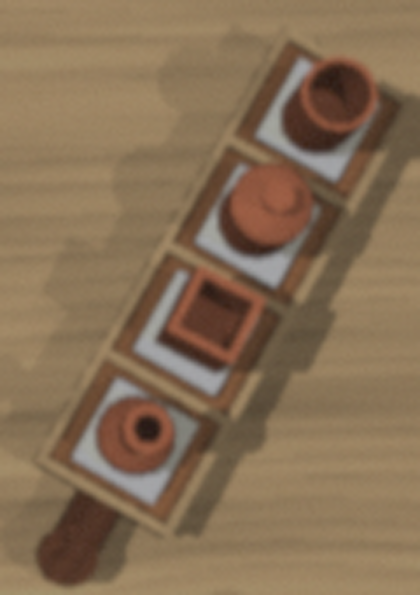

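View pics/c2.png

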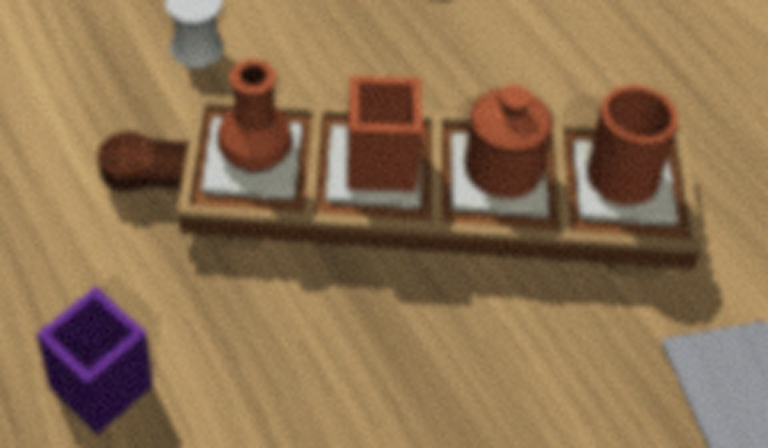

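```bash
python3 - <<'E'
from h import *
c=load('top'); s=load('side'); im=c['color'].copy(); si=s['color'].copy()
f=lambda p:np.array(p)/3.5+[335,90]-0.36
rc=ray(c,f([(287,38),(400,100),(165,535),(40,460)]),.035)
ctr=rc.mean(0); ax=(rc[0]+rc[1]-rc[2]-rc[3]); L=np.linalg.norm(ax)/2; ax/=np.linalg.norm(ax)
print('rack',ctr,np.degrees(np.arctan2(ax[1],ax[0])),L)
for n,p,z in [('vase',(148,429),.106),('slab',(217,313),.092),('jarknob',(284,195),.102),('tumbler',(339,93),.096)]:
    q=ray(c,f(p),z)[0]; d=q-ctr; print(n,q.round(4),'local',np.round([d@ax,-d[0]*ax[1]+d[1]*ax[0]],4))
fs=lambda p:np.array(p)/3.2+[240,205]-0.36
for n,p,z in [('vase',(252,75),.106),('slab',(386,103),.092),('jarknob',(515,95),.102),('tumbler',(637,112),.096)]:
    q=ray(s,fs(p),z)[0]; d=q-ctr; print('side',n,q.round(4),np.round([d@ax,-d[0]*ax[1]+d[1]*ax[0]],4))
tc=ray(c,[(195,102.5),(237,104.5),(225,247.5),(181,246)],.035)
T=tc.mean(0); tx=-(tc[0]+tc[1]-tc[2]-tc[3]); TL=np.linalg.norm(tx)/2; tx/=np.linalg.norm(tx)
print('tray',T,np.degrees(np.arctan2(tx[1],tx[0])),TL,np.linalg.norm(tc[0]-tc[1]))
def draw(o,a,cam,img):
    b=np.array([-a[1],a[0]]); pts=[o+i*.153*a+j*.046*b for i,j in((1,1),(1,-1),(-1,-1),(-1,1))]
    u=proj(cam,np.c_[pts,[.035]*4]); cv2.polylines(img,[np.int32(u*16)],True,(0,0,255),1,cv2.LINE_AA,4)
for cam,img in((c,im),(s,si)):
    draw(ctr,ax,cam,img); draw(T,-tx*-1,cam,img)
b=lambda a,x0,y0,x1,y1,f:cv2.resize(a[y0:y1,x0:x1,::-1],None,fx=f,fy=f,interpolation=cv2.INTER_CUBIC)
A=b(im,165,75,260,265,3); B=b(im,335,75,460,265,3); 
cv2.imwrite('pics/o1.png',np.hstack([A,B])[:600]); cv2.imwrite('pics/o2.png',b(si,220,110,480,300,3))
E
```

```text
rack [ 0.52799385 -0.19562056] -31.100302812860733 0.29855023871274655
vase [ 0.4356 -0.1377] local [-0.1091  0.0018]
slab [ 0.501  -0.1806] local [-0.0309 -0.0011]
jarknob [ 0.5654 -0.2189] local [ 0.0441 -0.0006]
tumbler [ 0.6246 -0.2539] local [0.1128 0.    ]
side vase [ 0.4373 -0.1387] [-0.107   0.0019]
side slab [ 0.5027 -0.1819] [-0.0287 -0.0013]
side jarknob [ 0.567  -0.2171] [0.0445 0.0018]
side tumbler [ 0.6255 -0.2549] [ 0.1141 -0.0004]
tray [0.52808578 0.20079654] 174.61083133520822 0.3034616123622995 0.08928234477295388
```

View pics/o1.png

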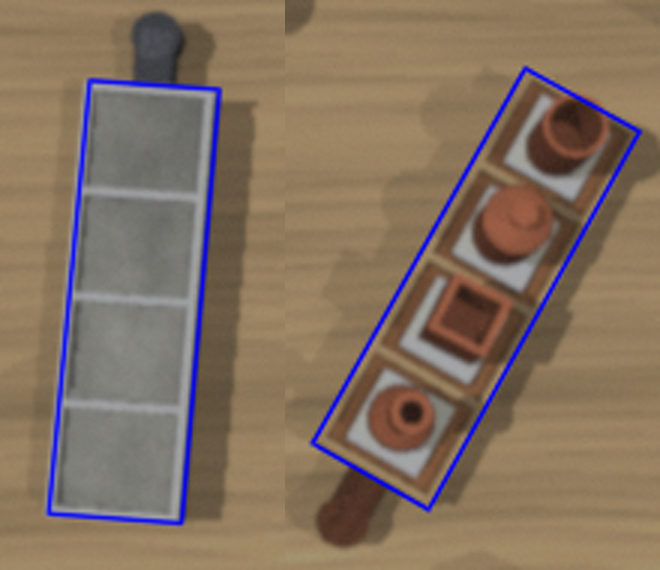

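View pics/o2.png

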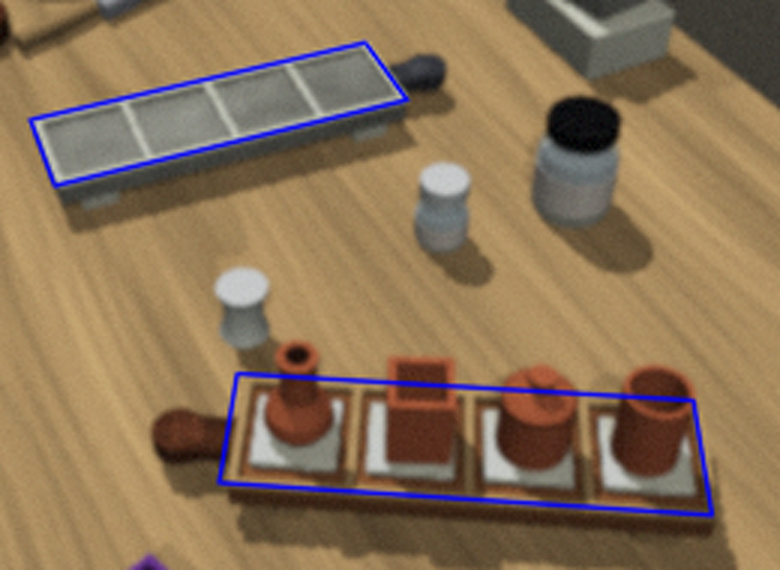

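The tray outline fits in both views: centre about (0.528, 0.201), long axis -5.4°. The rack pots are located to about 2 mm. I'll move over the tray first for a closer wrist-camera check, then over the rack.

Request:
move_arm --moves '[[[0.05,-0.04,0.02,0,100],[0.1,-0.08,0.05,4,100],[0.14,-0.11,0.07,8,100],[0.18,-0.14,0.1,14,100],[0.2,-0.16,0.1,14,100]]]'

```text
clock: 0.72
eef_pos: [0.3684, 0.3107, 0.3335]
tool_rot: [0.048, 0.999, 0.001, 0.002]
ft_force: [0.2, -0.6, -0.8]
grip_width: 0.0856
grasp_force: 0.0
```

Request:
move_arm --moves '[[[0.05,-0.03,0,0,100],[0.1,-0.07,0,0,100],[0.14,-0.11,0,0,100],[0.14,-0.11,0,0,100],[0.14,-0.11,0,0,100]]]'

```text
clock: 1.35
eef_pos: [0.5053, 0.2017, 0.3307]
tool_rot: [0.047, 0.999, -0.0, -0.001]
ft_force: [-0.2, 0.4, 0.2]
grip_width: 0.0854
grasp_force: 0.0
```

```bash
python3 - <<'E'
from h import *
o,c=snap('wrist','w1.png'); pickle.dump((o,c),open('w1.pkl','wb'))
print(c['camera_matrix'],c['hand_eye'],[k for k in c]); print(o['eef_pos'],o['tool_rot'],o['joint_pos'],o['clock'])
E
```

```text
[[360.18524021   0.         324.31253869]
 [  0.         360.18524021 196.51245232]
 [  0.           0.           1.        ]] [[-4.19486207e-04  9.62984415e-01  2.69556747e-01  6.94222720e-02]
 [ 9.99999912e-01  4.06798376e-04  1.02930732e-04 -8.42066518e-04]
 [-1.05345557e-05  2.69556766e-01 -9.62984501e-01 -1.42454165e-01]
 [ 0.00000000e+00  0.00000000e+00  0.00000000e+00  1.00000000e+00]] ['color', 'camera_matrix', 'hand_eye']
[0.50532114 0.20165037 0.33068467] [ 4.70463828e-02  9.98892338e-01 -1.05375053e-04 -8.50678823e-04] [3.79404952e-01 3.17776776e-01 3.64526475e-01 1.61918218e+00
 5.11907044e-04 4.73532078e-01] 1.35
```

View pics/w1.png

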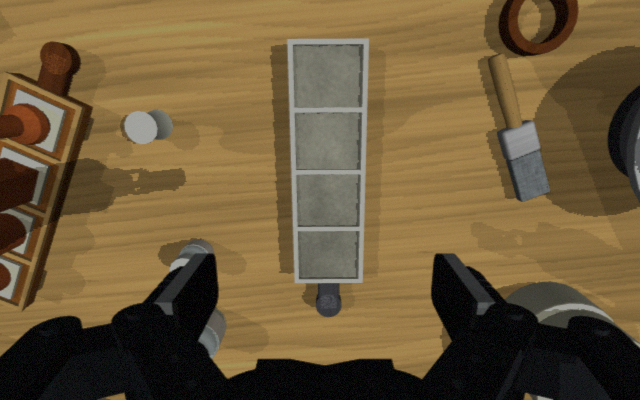

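Wrist view of the tray: outer corners at (288,40), (368,39), (363,283) and (295,282), empty, with the dark handle at the bottom (328,298). I'll refine the tray pose from these while moving to the rack.

```bash
cat >> h.py <<'E'
def wcam(o,c):
    T=np.eye(4); T[:3,:3]=R.from_quat(o['tool_rot']).as_matrix(); T[:3,3]=o['eef_pos']; T=T@c['hand_eye']
    return dict(color=c['color'],camera_matrix=c['camera_matrix'],eye=T[:3,3],attitude=R.from_matrix(T[:3,:3]).as_quat())
E
python3 - <<'E'
from h import *
o,c=pickle.load(open('w1.pkl','rb')); c=wcam(o,c); print(c['eye'])
q=[(288,40),(368,39),(363,283),(294.5,282.5)]
P=ray(c,q,.035); print(P)
a=P[2]+P[3]-P[0]-P[1]; print(P.mean(0),np.degrees(np.arctan2(a[1],a[0])),np.linalg.norm(a)/2,np.linalg.norm(P[0]-P[1]),np.linalg.norm(P[2]-P[3]))
# dividers (row centres on tray axis)
d=ray(c,[(328.5,109),(328.5,172),(328.5,229)],.035);print(d)
E
```

```text
[0.43637065 0.20735553 0.47325617]
[[0.37160037 0.17227373]
 [0.37907249 0.26207628]
 [0.68356913 0.2363789 ]
 [0.67408472 0.14417918]]
[0.52708168 0.20372702] -5.06444085470751 0.30467995309559337 0.09011287708244585 0.09268625661526697
[[0.45118456 0.2108031 ]
 [0.52678762 0.20387124]
 [0.60169103 0.19700353]]
```

Request:
move_arm --moves '[[[0,-0.06,0,-5,100],[0,-0.12,0,-10,100],[0,-0.18,0,-15,100],[0,-0.24,0,-20,100],[0,-0.29,0,-26,100]]]'

```text
clock: 2.02
eef_pos: [0.5051, -0.0884, 0.3318]
tool_rot: [0.271, 0.963, 0.0, 0.0]
ft_force: [1.7, 0.5, 0.1]
grip_width: 0.0856
grasp_force: 0.0
```

Request:
move_arm --moves '[[[0,-0.05,0,0,100],[0,-0.09,0,0,100],[0.01,-0.11,0,0,100],[0.01,-0.11,0,0,100],[0.01,-0.11,0,0,100]]]'

```text
clock: 2.65
eef_pos: [0.5156, -0.1965, 0.3315]
tool_rot: [0.269, 0.963, 0.0, -0.0]
ft_force: [-0.0, -0.9, 0.2]
grip_width: 0.0857
grasp_force: 0.0
```

```bash
python3 - <<'E'
from h import *
o,c=snap('wrist','w2.png'); pickle.dump((o,c),open('w2.pkl','wb'))
print(o['eef_pos'],o['tool_rot'],o['joint_pos'],o['clock'])
E
```

```text
[ 0.51563136 -0.1965167   0.33149467] [ 2.69127097e-01  9.63104636e-01  2.14500180e-04 -1.40900488e-04] [-3.64344839e-01  3.33706879e-01  3.88972363e-01  1.62638178e+00
  4.01342333e-04  1.80628263e-01] 2.65
```

View pics/w2.png

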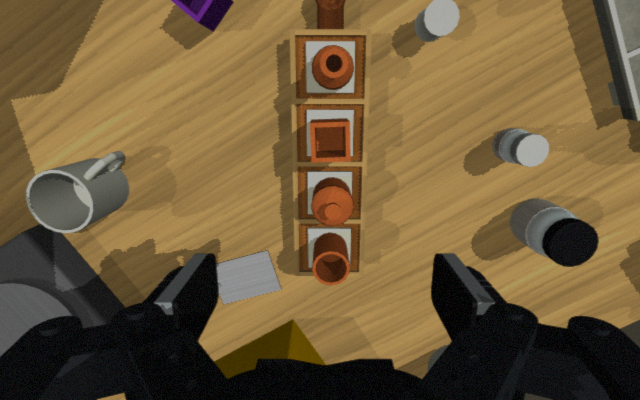

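Wrist view of the rack: vase mouth (334,64), slab pot rim centre (330,141), jar knob (333,210), tumbler rim centre (331,267). The purple box at (205,10) is off the rack and confirmed as the decoy.

```bash
python3 - <<'E'
from h import *
o,c=pickle.load(open('w2.pkl','rb')); c=wcam(o,c)
P=ray(c,[(291,31.5),(366.5,31),(359.5,276),(298.5,276)],.035)
a=P[2]+P[3]-P[0]-P[1]; a0=P.mean(0); print(a0,np.degrees(np.arctan2(a[1],a[0])),np.linalg.norm(a)/2); a/=np.linalg.norm(a)
for n,p,z in [('vase',(334,63.5),.106),('slab',(330.3,140.5),.092),('jar',(333,209.5),.102),('tumbler',(331,266.5),.096)]:
    q=ray(c,p,z)[0]; d=q-a0; print(n,q.round(4),np.round([d@a,-d[0]*a[1]+d[1]*a[0]],4))
# slab orientation from rim corners
im=c['color'];q=ray(c,[(311,121),(349,121.5),(350.5,161),(311,161)],.092)
for i in range(4): e=q[(i+1)%4]-q[i]; print(np.degrees(np.arctan2(e[1],e[0])),np.linalg.norm(e))
y=R.from_quat(o['tool_rot']).as_matrix()[:,1]; print('tool y',np.degrees(np.arctan2(y[1],y[0])))
E
```

```text
[ 0.52924098 -0.19962543] -30.993694261259037 0.30378731747134474
vase [ 0.4353 -0.1384] [-0.1121  0.0042]
slab [ 0.4982 -0.18  ] [-0.0367  0.0008]
jar [ 0.5624 -0.2153] [0.0365 0.0036]
tumbler [ 0.622  -0.2535] [0.1073 0.0016]
58.011731663336555 0.03954029124040758
-27.977442646761446 0.04160203782227489
-121.24881188539864 0.04232937337678145
148.18110639711594 0.04204661760948043
tool y 58.77533392650148
```

Request:
move_arm --moves '[[[-0.04,0.03,0,0,100],[-0.08,0.0585,-0.03,0,100],[-0.08,0.0585,-0.09,0,100],[-0.08,0.0585,-0.14,0,100],[-0.08,0.0585,-0.18,0,100]]]'

```text
clock: 3.32
eef_pos: [0.4347, -0.1381, 0.15]
tool_rot: [0.269, 0.963, 0.0, -0.0]
ft_force: [-0.6, -0.1, -0.3]
grip_width: 0.0853
grasp_force: 0.0
```

```bash
python3 - <<'E'
from h import *
o,c=snap('wrist','w3.png'); print(o['eef_pos'])
c=wcam(o,c); print(proj(c,[[.436,-.138,.106],[.5005,-.181,.092]]))
E
```

```text
[ 0.43472287 -0.13805185  0.15000269]
[[327.87455193 227.68125048]
 [322.21686261 332.65839194]]
```

View pics/w3.png

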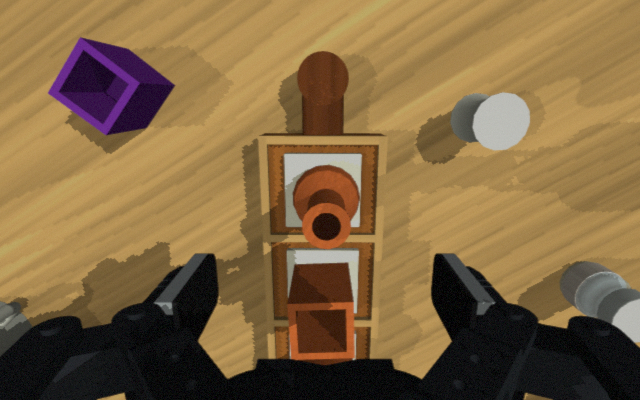

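The vase mouth appears at (327,226), within 2 px of the prediction (328,228), and the slab pot agrees too. I'll descend and grip.

Request:
move_arm --moves '[[[0.001,0,-0.03,0,100],[0.001,0,-0.06,0,100],[0.001,0,-0.079,0,100],[0.001,0,-0.079,0,60],[0.001,0,-0.079,0,30]]]'

```text
clock: 4.0
eef_pos: [0.4377, -0.1396, 0.0737]
tool_rot: [0.27, 0.963, 0.0, 0.001]
ft_force: [-0.1, -0.8, 0.1]
grip_width: 0.0514
grasp_force: 0.0
```

Request:
move_arm --moves '[[[0,0,0,0,10],[0,0,0,0,10],[0,0,0,0,10],[0,0,0,0,10],[0,0,0,0,10]]]'

```text
clock: 4.62
eef_pos: [0.438, -0.1398, 0.0737]
tool_rot: [0.27, 0.963, 0.0, 0.002]
ft_force: [-0.3, 1.8, 6.7]
grip_width: 0.0238
grasp_force: 58.3
```

Request:
move_arm --moves '[[[0,0,0.01,0,10],[0,0,0.03,0,10],[0,0,0.055,0,10],[0,0,0.08,0,10],[0,0,0.1,0,10]]]'

```text
clock: 5.25
eef_pos: [0.4365, -0.1399, 0.1736]
tool_rot: [0.27, 0.963, -0.0, 0.0]
ft_force: [0.1, -0.4, -0.9]
grip_width: 0.0238
grasp_force: 58.8
```

Request:
move_arm --moves '[[[0.012,0.02,0,0,10],[0.036,0.06,0,3,10],[0.06,0.1,0,6,10],[0.084,0.14,0,10,10],[0.108,0.18,0,14,10]]]'

```text
clock: 5.88
eef_pos: [0.545, 0.0413, 0.1725]
tool_rot: [0.15, 0.989, -0.0, -0.0]
ft_force: [0.6, -1.1, -0.5]
grip_width: 0.0237
grasp_force: 59.0
```

Request:
move_arm --moves '[[[0.024,0.04,0,3,10],[0.048,0.08,0,6,10],[0.072,0.118,0,9,10],[0.088,0.145,0,12,10],[0.093,0.152,0,12,10]]]'

```text
clock: 6.5
eef_pos: [0.6378, 0.1938, 0.1716]
tool_rot: [0.046, 0.999, -0.0, -0.001]
ft_force: [-0.1, -0.3, -1.3]
grip_width: 0.0238
grasp_force: 59.1
```

```bash
cat >> h.py <<'E'
def st():
    o=monitor.get_obs(); y=R.from_quat(o['tool_rot']).as_matrix()[:,1]
    print(o['eef_pos'].round(4),'yaw',np.degrees(np.arctan2(y[1],y[0])).round(2),'grip',round(o['grip_width'],4),round(o['grasp_force'],1),o['ft_force'].round(1),'t',o['clock'])
E
python3 - <<'E'
from h import *
st(); o,c=snap('wrist','w4.png')
E
```

```text
[0.6378 0.1938 0.1716] yaw 84.75 grip 0.0238 59.1 [-0.1 -0.3 -1.3] t 6.5
```

View pics/w4.png

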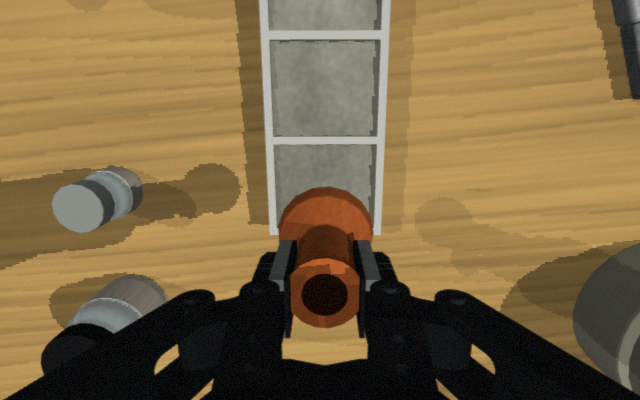

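The wrist view shows the vase held upright, its mouth at (325,294), over the last tray bay (divider at row 141). I'll check both against the targets.

```bash
python3 - <<'E'
from h import *
o,c=snap('wrist'); c=wcam(o,c)
print('mouth',ray(c,(325,294),.204),'div far,2nd',ray(c,[(326,141),(326.5,35.5)],.035),'edge sides',ray(c,[(265,35.5),(388,35.5),(271,141),(382,141)],.035))
E
```

```text
mouth [[0.63404794 0.19338984]] div far,2nd [[0.6022514  0.19735579]
 [0.52749631 0.20457715]] edge sides [[0.52341791 0.16078115]
 [0.53157423 0.24836799]
 [0.59832252 0.15511953]
 [0.60625125 0.24035507]]
```

Request:
move_arm --moves '[[[0.005,0,-0.03,0,10],[0.005,0,-0.06,0,10],[0.005,0,-0.08,0,10],[0.005,0,-0.092,0,10],[0.005,0,-0.097,0,10]]]'

```text
clock: 7.22
eef_pos: [0.6423, 0.1912, 0.0751]
tool_rot: [0.047, 0.999, -0.0, -0.0]
ft_force: [0.2, 0.4, -1.3]
grip_width: 0.0236
grasp_force: 59.0
```

Request:
move_arm --moves '[[[0,0,-0.002,0,10],[0,0,-0.004,0,10],[0,0,-0.006,0,10],[0,0,-0.006,0,10],[0,0,-0.006,0,10]]]'

```text
clock: 7.85
eef_pos: [0.6428, 0.1923, 0.0695]
tool_rot: [0.047, 0.999, 0.0, 0.0]
ft_force: [0.2, 0.6, -1.0]
grip_width: 0.0235
grasp_force: 59.0
```

Request:
move_arm --moves '[[[0,0,-0.001,0,10],[0,0,-0.002,0,10],[0,0,-0.002,0,10]]]'

```text
clock: 8.22
eef_pos: [0.6429, 0.1923, 0.0678]
tool_rot: [0.047, 0.999, 0.0, 0.0]
ft_force: [-0.5, 0.7, 1.4]
grip_width: 0.0234
grasp_force: 59.0
```

Contact was felt, with force z going from -1.0 to +1.4 N. I'll release and retreat.

Request:
move_arm --moves '[[[0,0,0,0,30],[0,0,0,0,50],[0,0,0,0,80],[0,0,0,0,100],[0,0,0,0,100]]]'

```text
clock: 8.85
eef_pos: [0.6427, 0.1922, 0.0672]
tool_rot: [0.047, 0.999, -0.0, -0.0]
ft_force: [0.7, -1.1, -0.4]
grip_width: 0.0851
grasp_force: 0.0
```

Request:
move_arm --moves '[[[0,0,0.03,0,100],[0,0,0.07,0,100],[0,0,0.11,0,100],[-0.02,-0.05,0.13,-4,100],[-0.04,-0.1,0.13,-8,100]]]'

```text
clock: 9.48
eef_pos: [0.6038, 0.0919, 0.1998]
tool_rot: [0.117, 0.993, 0.001, 0.003]
ft_force: [1.3, -0.6, -0.6]
grip_width: 0.0854
grasp_force: 0.0
```

Request:
move_arm --moves '[[[-0.02,-0.06,0,-4,100],[-0.04,-0.12,-0.01,-9,100],[-0.06,-0.18,-0.03,-13,100],[-0.08,-0.23,-0.05,-17,100],[-0.1,-0.27,-0.06,-17,100]]]'

```text
clock: 10.1
eef_pos: [0.5011, -0.1797, 0.1363]
tool_rot: [0.263, 0.965, -0.0, -0.001]
ft_force: [-0.0, -0.8, 0.5]
grip_width: 0.085
grasp_force: 0.0
```

```bash
python3 - <<'E'
from h import *
st(); o,c=snap('wrist'); w=wcam(o,c)
n,t=snap('top')
cv2.imwrite('pics/v5.png',np.vstack([c['color'][:,:,::-1][150:],cv2.resize(t['color'][90:140,180:340,::-1],(640,200))]))
print(proj(w,[[.5005,-.181,.092]]))
E
```

```text
[ 0.5011 -0.1797  0.1363] yaw 59.54 grip 0.085 0.0 [-0.  -0.8  0.5] t 10.1
[[324.0443747  226.05531137]]
```

View pics/v5.png

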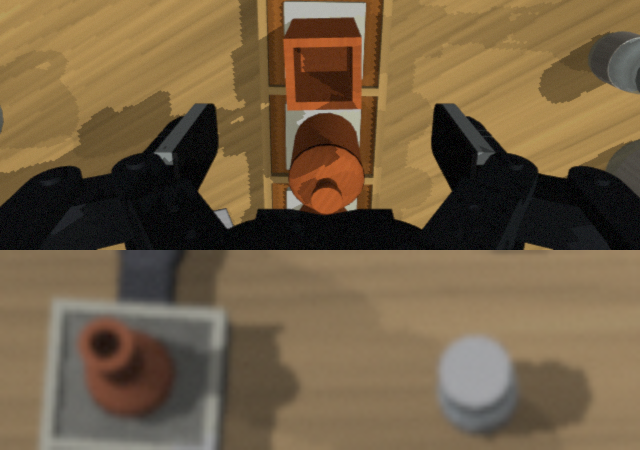

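The vase stands upright in the tray bay next to the handle. The slab pot rim is centred at (323,222) against a prediction of (324,226), about 2 mm nearer the robot. I'll correct for that, descend and grip.

Request:
move_arm --moves '[[[-0.003,0.0005,-0.03,0,100],[-0.003,0.0005,-0.06,0,100],[-0.003,0.0005,-0.083,0,100],[-0.003,0.0005,-0.083,0,80],[-0.003,0.0005,-0.083,0,60]]]'

```text
clock: 10.82
eef_pos: [0.5007, -0.1771, 0.0553]
tool_rot: [0.261, 0.965, 0.0, 0.001]
ft_force: [-0.5, -0.2, 0.3]
grip_width: 0.0524
grasp_force: 0.0
```

Request:
move_arm --moves '[[[0,0,0,0,45],[0,0,0,0,35],[0,0,0,0,35],[0,0,0,0,35],[0,0,0,0,35]]]'

```text
clock: 11.45
eef_pos: [0.5012, -0.1776, 0.0559]
tool_rot: [0.262, 0.965, 0.0, 0.002]
ft_force: [0.8, 1.1, 6.5]
grip_width: 0.0416
grasp_force: 61.6
```

```bash
python3 -c "from h import *; st()"
```

```text
[ 0.5012 -0.1776  0.0559] yaw 59.65 grip 0.0416 61.6 [0.8 1.1 6.5] t 11.45
```

Request:
move_arm --moves '[[[0,0,0.01,0,35],[0,0,0.03,0,35],[0,0,0.055,0,35],[0,0,0.08,0,35],[0,0,0.1,0,35]]]'

```text
clock: 12.08
eef_pos: [0.4995, -0.1773, 0.1556]
tool_rot: [0.262, 0.965, -0.0, 0.0]
ft_force: [-0.1, -0.1, -1.2]
grip_width: 0.0411
grasp_force: 61.0
```

Request:
move_arm --moves '[[[0.003,0.02,0,0,35],[0.01,0.06,0,3,35],[0.018,0.105,0,6,35],[0.025,0.15,0,10,35],[0.033,0.195,0,14,35]]]'

```text
clock: 12.7
eef_pos: [0.5323, 0.019, 0.1545]
tool_rot: [0.141, 0.99, -0.0, -0.0]
ft_force: [1.2, -0.8, -1.1]
grip_width: 0.0414
grasp_force: 61.0
```

Request:
move_arm --moves '[[[0.008,0.045,0,3,35],[0.016,0.09,0,6,35],[0.024,0.135,0,9,35],[0.03,0.17,0,11,35],[0.032,0.183,0,11,35]]]'

```text
clock: 13.32
eef_pos: [0.5643, 0.2027, 0.1541]
tool_rot: [0.046, 0.999, -0.0, -0.0]
ft_force: [0.1, 0.5, -0.9]
grip_width: 0.0415
grasp_force: 61.0
```

```bash
python3 - <<'E'
from h import *
st(); o,c=snap('wrist','w6.png'); w=wcam(o,c); pickle.dump(w,open('w6.pkl','wb'))
a=np.radians(-5.2); x=np.array([np.cos(a),np.sin(a)]); C=np.array([.5275,.2035])
print(proj(w,[[*(C+t*x),.035] for t in(-.075,0,.0375,.075)]).round(0))
E
```

```text
[0.5643 0.2027 0.1541] yaw 84.78 grip 0.0415 61.0 [ 0.1  0.5 -0.9] t 13.325
[[322.  30.]
 [322. 143.]
 [322. 193.]
 [322. 239.]]
```

View pics/w6.png

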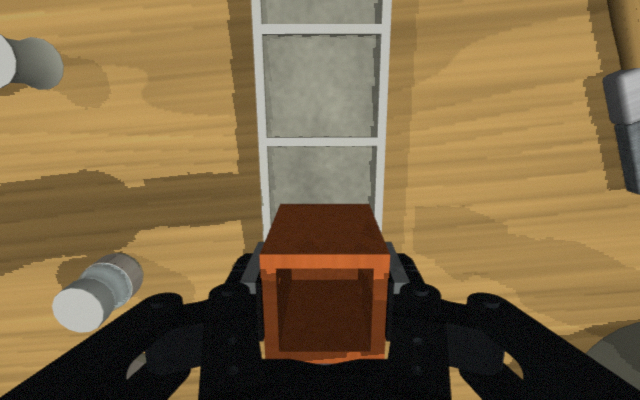

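The held slab pot is square to the tray, its rim centred at (325,308). The dividers at rows 30 and 142 match the model.

```bash
python3 - <<'E'
from h import *
w=pickle.load(open('w6.pkl','rb'))
print(ray(w,[(261,256),(389,256),(388,358),(263,357)],.190), ray(w,[(261,256),(389,256),(388,358),(263,357)],.190).mean(0))
E
```

```text
[[0.54279088 0.18329248]
 [0.54655417 0.2243442 ]
 [0.58551244 0.22230492]
 [0.58109696 0.17865018]] [0.56398861 0.20214794]
```

Request:
move_arm --moves '[[[0.001,-0.001,-0.03,0,35],[0.001,-0.001,-0.06,0,35],[0.001,-0.001,-0.08,0,35],[0.001,-0.001,-0.092,0,35],[0.001,-0.001,-0.098,0,35]]]'

```text
clock: 14.0
eef_pos: [0.5655, 0.1989, 0.0559]
tool_rot: [0.047, 0.999, -0.0, -0.0]
ft_force: [0.2, 0.4, -1.7]
grip_width: 0.0413
grasp_force: 61.0
```

Request:
move_arm --moves '[[[0,0,-0.002,0,35],[0,0,-0.004,0,35],[0,0,-0.005,0,35],[0,0,-0.005,0,35]]]'

```text
clock: 14.5
eef_pos: [0.5659, 0.1999, 0.0516]
tool_rot: [0.047, 0.999, 0.0, 0.0]
ft_force: [0.5, -0.3, -1.0]
grip_width: 0.0412
grasp_force: 61.0
```

Request:
move_arm --moves '[[[0,0,-0.001,0,35],[0,0,-0.001,0,35]]]'

```text
clock: 14.75
eef_pos: [0.5657, 0.1997, 0.0503]
tool_rot: [0.047, 0.999, -0.0, -0.0]
ft_force: [0.2, 0.2, -1.8]
grip_width: 0.0415
grasp_force: 61.0
```

Request:
move_arm --moves '[[[0,0,-0.001,0,35],[0,0,-0.001,0,35]]]'

```text
clock: 15.0
eef_pos: [0.5658, 0.1998, 0.05]
tool_rot: [0.047, 0.999, 0.0, 0.0]
ft_force: [-1.6, -1.3, 4.4]
grip_width: 0.0414
grasp_force: 61.6
```

Request:
move_arm --moves '[[[0,0,0,0,45],[0,0,0,0,60],[0,0,0,0,80],[0,0,0,0,100],[0,0,0,0,100]]]'

```text
clock: 15.62
eef_pos: [0.5657, 0.1997, 0.0491]
tool_rot: [0.047, 0.999, -0.0, -0.0]
ft_force: [-0.4, -0.7, -0.7]
grip_width: 0.0851
grasp_force: 0.0
```

Request:
move_arm --moves '[[[0,0,0.03,0,100],[0,0,0.07,0,100],[0,0,0.12,0,100],[0,-0.04,0.15,-3,100],[0,-0.1,0.15,-7,100]]]'

```text
clock: 16.25
eef_pos: [0.568, 0.1005, 0.2029]
tool_rot: [0.107, 0.994, 0.001, 0.004]
ft_force: [1.0, -0.2, -0.2]
grip_width: 0.0855
grasp_force: 0.0
```

Request:
move_arm --moves '[[[0,-0.06,0,-4,100],[0,-0.12,-0.01,-9,100],[0,-0.18,-0.02,-14,100],[0,-0.24,-0.03,-19,100],[-0.002,-0.3,-0.04,-19,100]]]'

```text
clock: 16.88
eef_pos: [0.5636, -0.2022, 0.1591]
tool_rot: [0.27, 0.963, 0.0, 0.0]
ft_force: [0.7, 1.0, -0.7]
grip_width: 0.0856
grasp_force: 0.0
```

Request:
move_arm --moves '[[[-0.001,-0.014,-0.01,0,100],[-0.001,-0.016,-0.02,0,100],[-0.001,-0.016,-0.02,0,100]]]'

```text
clock: 17.25
eef_pos: [0.5621, -0.2147, 0.1381]
tool_rot: [0.27, 0.963, 0.0, -0.001]
ft_force: [0.2, -0.2, 0.0]
grip_width: 0.0851
grasp_force: 0.0
```

```bash
python3 - <<'E'
from h import *
st(); o,c=snap('wrist'); w=wcam(o,c); pickle.dump(w,open('w7.pkl','wb'))
n,t=snap('top')
cv2.imwrite('pics/v7.png',np.vstack([c['color'][:,:,::-1][150:],cv2.resize(t['color'][90:180,180:340,::-1],(533,300))[:,:533]if 0 else cv2.copyMakeBorder(cv2.resize(t['color'][90:180,180:340,::-1],(533,300)),0,0,0,107,cv2.BORDER_CONSTANT)]))
print(proj(w,[[.563,-.216,.102],[.6225,-.2535,.096]]))
E
```

```text
[ 0.5621 -0.2147  0.1381] yaw 58.73 grip 0.0851 0.0 [ 0.2 -0.2  0. ] t 17.25
[[325.42927249 233.8585735 ]
 [323.40552318 340.18359815]]
```

View pics/v7.png

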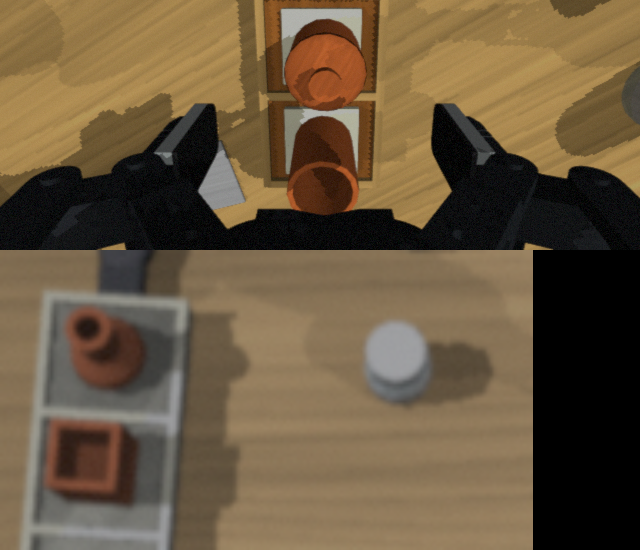

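Vase and slab pot stand in the correct bays. The jar knob is at (325,232) and the tumbler rim centre at (323,340), both within 2 px of prediction. Gripping the jar.

Request:
move_arm --moves '[[[-0.001,-0.001,-0.03,0,100],[-0.001,-0.001,-0.06,0,100],[-0.001,-0.001,-0.086,0,100],[-0.001,-0.001,-0.088,0,80],[-0.001,-0.001,-0.088,0,65]]]'

```text
clock: 17.98
eef_pos: [0.5627, -0.2167, 0.0525]
tool_rot: [0.27, 0.963, -0.0, 0.001]
ft_force: [-1.1, -0.7, 0.6]
grip_width: 0.0558
grasp_force: 0.0
```

Request:
move_arm --moves '[[[0,0,0,0,55],[0,0,0,0,45],[0,0,0,0,40],[0,0,0,0,40],[0,0,0,0,40]]]'

```text
clock: 18.6
eef_pos: [0.5633, -0.2174, 0.0535]
tool_rot: [0.27, 0.963, 0.0, 0.002]
ft_force: [0.7, 0.6, 7.0]
grip_width: 0.0462
grasp_force: 62.1
```

Request:
move_arm --moves '[[[0,0,0.005,0,40],[0,0,0.01,0,40],[0,0,0.01,0,40]]]'

```text
clock: 18.98
eef_pos: [0.5619, -0.2175, 0.0617]
tool_rot: [0.27, 0.963, -0.0, 0.0]
ft_force: [0.0, 0.0, -1.1]
grip_width: 0.0463
grasp_force: 61.5
```

Request:
move_arm --moves '[[[0,0,0.01,0,40],[0,0,0.03,0,40],[0,0,0.055,0,40],[0,0,0.08,0,40],[0,0,0.09,0,40]]]'

```text
clock: 19.6
eef_pos: [0.5627, -0.2177, 0.1535]
tool_rot: [0.27, 0.963, -0.0, 0.002]
ft_force: [0.2, -0.5, -1.0]
grip_width: 0.0462
grasp_force: 61.6
```

```bash
python3 - <<'E'
from h import *
st(); o,c=snap('wrist','w8.png'); w=wcam(o,c); pickle.dump(w,open('w8.pkl','wb'))
p=o['eef_pos']; print(proj(w,[[p[0],p[1],.202]]))
E
```

```text
[ 0.5627 -0.2177  0.1535] yaw 58.64 grip 0.0462 61.6 [ 0.2 -0.5 -1. ] t 19.6
[[328.47048137 332.61102453]]
```

View pics/w8.png

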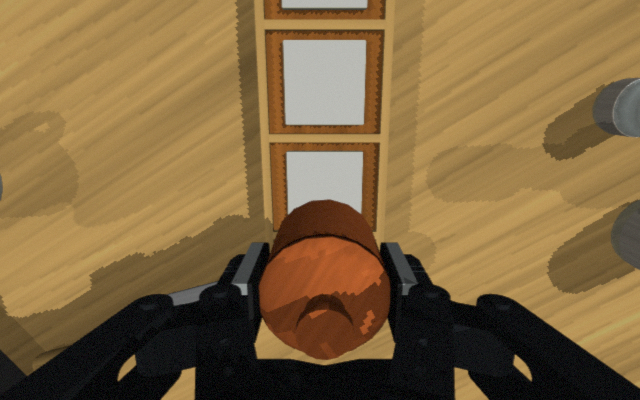

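The jar is held straight, with its knob at about (325,325), close to the TCP. Carrying it to tray bay 3.

Request:
move_arm --moves '[[[-0.003,0.02,0,0,40],[-0.01,0.06,0,3,40],[-0.018,0.105,0,6,40],[-0.025,0.15,0,10,40],[-0.034,0.2,0,14,40]]]'

```text
clock: 20.27
eef_pos: [0.5259, -0.0149, 0.1498]
tool_rot: [0.15, 0.989, 0.0, -0.001]
ft_force: [0.2, -0.8, -0.2]
grip_width: 0.046
grasp_force: 61.6
```

Request:
move_arm --moves '[[[-0.008,0.05,0,3,40],[-0.016,0.1,0,6,40],[-0.025,0.15,0,9,40],[-0.033,0.2,0,12,40],[-0.037,0.223,0,12,40]]]'

```text
clock: 20.9
eef_pos: [0.488, 0.2087, 0.1498]
tool_rot: [0.045, 0.999, -0.0, -0.001]
ft_force: [1.1, -0.3, -1.3]
grip_width: 0.0463
grasp_force: 61.7
```

Request:
move_arm --moves '[[[0,0,-0.03,0,40],[0,0,-0.05,0,40],[0,0,-0.05,0,40]]]'

```text
clock: 21.28
eef_pos: [0.4873, 0.2055, 0.0985]
tool_rot: [0.046, 0.999, -0.001, -0.003]
ft_force: [0.4, -0.1, -1.4]
grip_width: 0.0465
grasp_force: 61.7
```

```bash
python3 - <<'E'
from h import *
st()
E
```

```text
[0.4873 0.2055 0.0985] yaw 84.72 grip 0.0465 61.7 [ 0.4 -0.1 -1.4] t 21.275
```

Request:
move_arm --moves '[[[0.004,0.001,-0.015,0,40],[0.004,0.001,-0.03,0,40],[0.004,0.001,-0.042,0,40],[0.004,0.001,-0.045,0,40],[0.004,0.001,-0.046,0,40]]]'

```text
clock: 21.9
eef_pos: [0.4947, 0.2067, 0.0551]
tool_rot: [0.047, 0.999, -0.0, -0.0]
ft_force: [-0.5, 0.5, -1.1]
grip_width: 0.0466
grasp_force: 61.7
```

Request:
move_arm --moves '[[[0,0,-0.001,0,40],[0,0,-0.002,0,40],[0,0,-0.002,0,40]]]'

```text
clock: 22.28
eef_pos: [0.4948, 0.2068, 0.0535]
tool_rot: [0.047, 0.999, 0.0, 0.0]
ft_force: [0.9, -0.2, -1.1]
grip_width: 0.0463
grasp_force: 61.7
```

Request:
move_arm --moves '[[[-0.003,0,-0.001,0,40],[-0.003,0,-0.003,0,40],[-0.003,0,-0.005,0,40],[-0.003,0,-0.005,0,40]]]'

```text
clock: 22.78
eef_pos: [0.4915, 0.2067, 0.048]
tool_rot: [0.047, 0.999, -0.0, -0.0]
ft_force: [-0.3, -0.2, -1.2]
grip_width: 0.0463
grasp_force: 61.7
```

Request:
move_arm --moves '[[[0,0,-0.001,0,40],[0,0,-0.001,0,40]]]'

```text
clock: 23.02
eef_pos: [0.4918, 0.2068, 0.0475]
tool_rot: [0.047, 0.999, 0.0, 0.0]
ft_force: [-0.9, 0.3, 0.3]
grip_width: 0.0465
grasp_force: 62.0
```

Contact is just starting, so one more half-millimetre, then release and go for the tumbler.

Request:
move_arm --moves '[[[0,0,-0.0005,0,40],[0,0,-0.0005,0,52],[0,0,-0.0005,0,65],[0,0,-0.0005,0,85],[0,0,-0.0005,0,100]]]'

```text
clock: 23.65
eef_pos: [0.4917, 0.2067, 0.0466]
tool_rot: [0.047, 0.999, -0.0, -0.0]
ft_force: [0.5, 0.3, 1.6]
grip_width: 0.085
grasp_force: 0.0
```

Request:
move_arm --moves '[[[0,0,0,0,100],[0,0,0.03,0,100],[0,0,0.07,0,100],[0,0,0.12,0,100],[0.01,-0.04,0.15,-3,100]]]'

```text
clock: 24.28
eef_pos: [0.5026, 0.1685, 0.1995]
tool_rot: [0.071, 0.997, 0.001, 0.002]
ft_force: [-0.0, -0.1, -0.6]
grip_width: 0.0852
grasp_force: 0.0
```

Request:
move_arm --moves '[[[0.018,-0.055,0,-5,100],[0.036,-0.11,0,-10,100],[0.054,-0.165,0,-15,100],[0.07,-0.22,0,-20,100],[0.08,-0.275,0,-23,100]]]'

```text
clock: 24.9
eef_pos: [0.5822, -0.1101, 0.1967]
tool_rot: [0.271, 0.963, 0.0, 0.0]
ft_force: [1.3, 0.1, 0.1]
grip_width: 0.0852
grasp_force: 0.0
```

Request:
move_arm --moves '[[[0.015,-0.055,-0.02,0,100],[0.03,-0.11,-0.03,0,100],[0.04,-0.145,-0.05,0,100],[0.04,-0.145,-0.06,0,100],[0.04,-0.145,-0.06,0,100]]]'

```text
clock: 25.52
eef_pos: [0.6206, -0.2524, 0.1352]
tool_rot: [0.27, 0.963, 0.0, -0.002]
ft_force: [1.1, 0.7, -0.2]
grip_width: 0.0855
grasp_force: 0.0
```

```bash
python3 - <<'E'
from h import *
st(); o,c=snap('wrist'); w=wcam(o,c)
n,t=snap('top')
cv2.imwrite('pics/v9.png',np.vstack([c['color'][:,:,::-1][150:],cv2.copyMakeBorder(cv2.resize(t['color'][90:260,165:335,::-1],(345,345)),0,0,0,295,cv2.BORDER_CONSTANT)]))
print(proj(w,[[.6225,-.2535,.096]]))
E
```

```text
[ 0.6206 -0.2524  0.1352] yaw 58.65 grip 0.0855 0.0 [ 1.1  0.7 -0.2] t 25.525
[[326.75880764 232.92692037]]
```

View pics/v9.png

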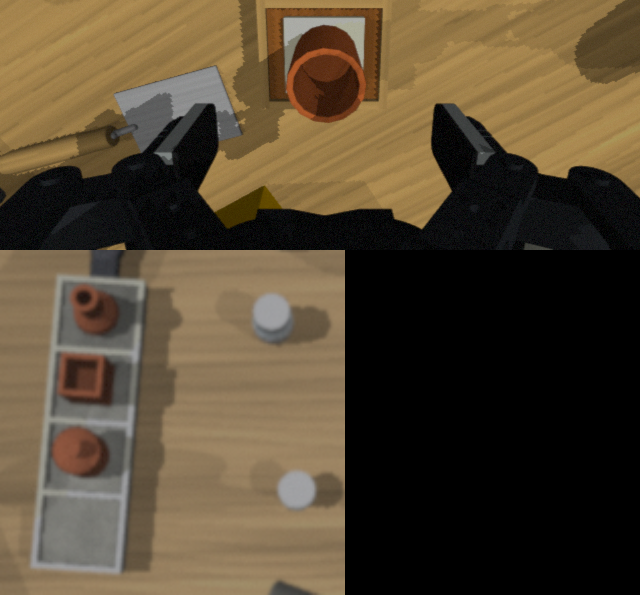

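The jar is in place in the third bay. The tumbler rim centre is at (326,236), about 1.5 mm farther along the rack than predicted. Gripping it.

Request:
move_arm --moves '[[[0.0015,-0.001,-0.03,0,100],[0.0015,-0.001,-0.06,0,100],[0.0015,-0.001,-0.083,0,100],[0.0015,-0.001,-0.083,0,80],[0.0015,-0.001,-0.083,0,60]]]'

```text
clock: 26.25
eef_pos: [0.6244, -0.2538, 0.0558]
tool_rot: [0.27, 0.963, -0.0, 0.001]
ft_force: [0.4, -0.0, 0.4]
grip_width: 0.0525
grasp_force: 0.0
```

Request:
move_arm --moves '[[[0,0,0,0,50],[0,0,0,0,40],[0,0,0,0,35],[0,0,0,0,35],[0,0,0,0,35]]]'

```text
clock: 26.88
eef_pos: [0.6248, -0.2544, 0.0565]
tool_rot: [0.27, 0.963, 0.0, 0.002]
ft_force: [0.2, 2.0, 6.3]
grip_width: 0.0435
grasp_force: 60.4
```

Request:
move_arm --moves '[[[0,0,0.01,0,35],[0,0,0.03,0,35],[0,0,0.055,0,35],[0,0,0.08,0,35],[0,0,0.1,0,35]]]'

```text
clock: 27.5
eef_pos: [0.6232, -0.2546, 0.1553]
tool_rot: [0.27, 0.963, -0.0, 0.0]
ft_force: [1.0, -0.7, -0.5]
grip_width: 0.0434
grasp_force: 61.0
```

Request:
move_arm --moves '[[[-0.01,0.02,0,0,35],[-0.028,0.062,0,3,35],[-0.046,0.104,0,6,35],[-0.064,0.146,0,10,35],[-0.084,0.188,0,14,35]]]'

```text
clock: 28.12
eef_pos: [0.5385, -0.0652, 0.1542]
tool_rot: [0.15, 0.989, -0.0, 0.0]
ft_force: [0.4, -0.2, -0.3]
grip_width: 0.0434
grasp_force: 61.0
```

Request:
move_arm --moves '[[[-0.02,0.045,0,3,35],[-0.04,0.09,0,6,35],[-0.06,0.135,0,9,35],[-0.08,0.18,0,12,35],[-0.1,0.225,0,12,35]]]'

```text
clock: 28.75
eef_pos: [0.4386, 0.1599, 0.1544]
tool_rot: [0.047, 0.999, 0.0, 0.0]
ft_force: [0.6, -0.2, -2.1]
grip_width: 0.0431
grasp_force: 61.0
```

Request:
move_arm --moves '[[[-0.015,0.035,0,0,35],[-0.023,0.053,-0.01,0,35],[-0.023,0.053,-0.03,0,35],[-0.023,0.053,-0.05,0,35],[-0.023,0.053,-0.05,0,35]]]'

```text
clock: 29.38
eef_pos: [0.4149, 0.211, 0.1029]
tool_rot: [0.047, 0.999, -0.001, -0.001]
ft_force: [0.1, 0.1, -0.5]
grip_width: 0.0433
grasp_force: 61.1
```

```bash
python3 -c "from h import *; st()"
```

```text
[0.4149 0.211  0.1029] yaw 84.65 grip 0.0433 61.1 [ 0.1  0.1 -0.5] t 29.375
```

Request:
move_arm --moves '[[[0,0.002,-0.015,0,35],[0,0.002,-0.03,0,35],[0,0.002,-0.042,0,35],[0,0.002,-0.046,0,35],[0,0.002,-0.047,0,35]]]'

```text
clock: 30.0
eef_pos: [0.4164, 0.2138, 0.057]
tool_rot: [0.047, 0.999, 0.0, 0.0]
ft_force: [-0.4, -0.8, -1.4]
grip_width: 0.0437
grasp_force: 61.1
```

Request:
move_arm --moves '[[[0,0,-0.001,0,35],[0,0,-0.002,0,35],[0,0,-0.002,0,35]]]'

```text
clock: 30.38
eef_pos: [0.4163, 0.2138, 0.0549]
tool_rot: [0.047, 0.999, 0.0, 0.0]
ft_force: [0.2, 0.3, -0.9]
grip_width: 0.0433
grasp_force: 61.1
```

Request:
move_arm --moves '[[[0,0,-0.001,0,35],[0,0,-0.0025,0,35],[0,0,-0.004,0,35],[0,0,-0.004,0,35]]]'

```text
clock: 30.88
eef_pos: [0.4161, 0.2137, 0.0506]
tool_rot: [0.047, 0.999, -0.0, -0.0]
ft_force: [-0.1, 0.2, -1.1]
grip_width: 0.0435
grasp_force: 61.2
```

Request:
move_arm --moves '[[[0,0,-0.001,0,35],[0,0,-0.001,0,35]]]'

```text
clock: 31.12
eef_pos: [0.4162, 0.2137, 0.0504]
tool_rot: [0.047, 0.999, 0.0, 0.0]
ft_force: [-2.1, 0.4, 5.5]
grip_width: 0.0431
grasp_force: 61.7
```

Contact. Release, rise and back off to the side, then check.

Request:
move_arm --moves '[[[0,0,0,0,47],[0,0,0,0,65],[0,0,0,0,85],[0,0,0,0,100],[0,0,0,0,100]]]'

```text
clock: 31.75
eef_pos: [0.4162, 0.2137, 0.0497]
tool_rot: [0.047, 0.999, -0.0, -0.0]
ft_force: [0.2, 0.0, 0.3]
grip_width: 0.0854
grasp_force: 0.0
```

Request:
move_arm --moves '[[[0,0,0.03,0,100],[0,0,0.08,0,100],[0,0,0.13,0,100],[0,0,0.19,0,100],[0.03,0,0.24,0,100]]]'

```text
clock: 32.38
eef_pos: [0.4454, 0.2138, 0.2927]
tool_rot: [0.046, 0.999, 0.001, 0.001]
ft_force: [0.9, 1.3, -0.1]
grip_width: 0.0854
grasp_force: 0.0
```

Request:
move_arm --moves '[[[0.05,0,0.02,0,100],[0.08,0,0.04,0,100],[0.08,0,0.04,0,100],[0.08,0,0.04,0,100]]]'

```text
clock: 32.88
eef_pos: [0.5253, 0.2136, 0.3288]
tool_rot: [0.047, 0.999, -0.0, -0.001]
ft_force: [-0.8, 0.5, -0.5]
grip_width: 0.0851
grasp_force: 0.0
```

```bash
python3 - <<'E'
from h import *
st(); o,c=snap('wrist','w10.png'); w=wcam(o,c)
a=np.radians(-5.2); x=np.array([np.cos(a),np.sin(a)]); C=np.array([.5275,.2035])
for n,t,z in(('vase mouth',.1125,.1),('slab rim',.0375,.086),('jar knob',-.0375,.096),('tumbler rim',-.1125,.09)): print(n,proj(w,[[*(C+t*x),z]]).round(1))
E
```

```text
[0.5253 0.2136 0.3288] yaw 84.65 grip 0.0851 0.0 [-0.8  0.5 -0.5] t 32.875
vase mouth [[316.8 266.1]]
slab rim [[316.5 198.9]]
jar knob [[315.7 131.5]]
tumbler rim [[315.1  54.3]]
```

View pics/w10.png

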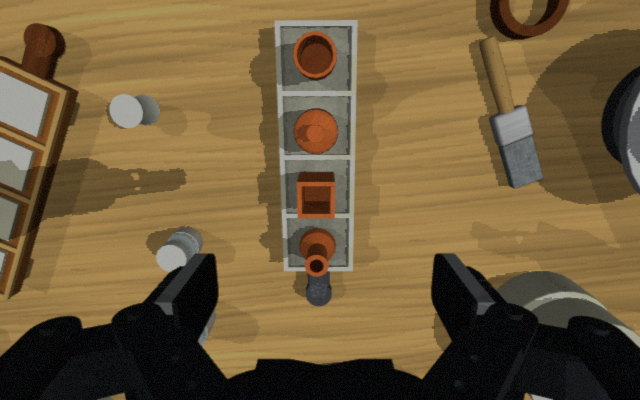

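All four pots stand upright and centred, within about 2 px of the bay centres: vase mouth (317,265), slab pot rim (316,197), jar knob (315,131), tumbler rim (315,55). The order from the handle is correct and the arm is clear.

```bash
python3 -c "from h import *; print(job.job_done())"
```

```text
the job is handed in; nothing more can be done
None
```

All four pots stand upright and centred in the kiln tray, in the order bud vase, slab pot, lidded jar, tumbler from the handle end; I never touched the tiles, and the job was handed in at about 33 s.

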